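# Load a paint pot in the shaker and lower its clamp one hole

### The arm

A 6-joint arm with a two-finger parallel gripper is mounted at the origin on the work surface; the furniture and walls round the work are solid. World frame = base frame: x ahead of the robot, y to its left, z up, the work surface at z = 0. Lengths are in mm, angles in rad, forces in N, time in s.
With the tool pointing down it reaches from about 350 to 975 mm from the base axis. Payload 7.1 kg.
Tool frame: the origin (TCP) lies on the front face of the gripper's body, between the roots of the fingers; the fingertips stand 80 mm ahead of it and the grasp point (between the pads) lies 61 mm ahead of it (env.tips_ahead is the distance from the TCP to the fingertips, in mm); z points along the fingers, y is the line along which they close (so a half turn about z gives the same grasp; the last joint's range is limited). The gripper opens to 88 mm and grips with 3 to 60 N. Pads are 20 mm wide; open, the fingers measure 115 mm over their backs; the gripper's body (75 mm by 178 mm) begins 61 mm behind the grasp point.
Start: joints at [1.186, 0.423, 1.63, -0, 1.089, -0.019], TCP at [223.528, 583.644, 302.675] pointing down, gripper open.
Joint ranges: [-3, 3], [-0.9, 2.11], [0.09, 2.58], [-1.31, 4.45], [0.11, 2.69], [-2.54, 2.54]. Speed limits (rad/s): [2.39, 2.39, 3.01, 3.14, 3.14, 3.14].

### API

Orientations are given as a unit quaternion [x, y, z, w].
In Python, from station import env, set_gripper, viewer, workorder gives the robot as it stands. Calls block until the motion is done:
- env.reach(position, orientation): joint-space move of the TCP to a pose.
- env.move_l(position, rot=None, rate=150, f_stop=None): straight line of the TCP; rot=None keeps the orientation; rate is the mean speed in mm/s. With f_stop (N) it stops when the force on the tool has changed by that much, and returns True; else False.
- env.move_joints(angles): joint-space move.
- set_gripper(opening): finger opening in mm; the grip force is fixed at half the most; returns when the fingers have stopped.
- env.hold(seconds).
- env.ik(position, orientation): joint angles nearest the present ones, or None.
- env.read_state(): the state.
- viewer.camera(name): name is "scene" or "side" or "wrist"; returns the picture (420x560x3 uint8, blue, green, red); there is no depth.
- viewer.camera_params(name): a dict with "fx", "fy", "cx", "cy" (pixels), "dist" ([k1, k2, p1, p2, k3] as OpenCV has them; the pictures are not rectified), "pose" (4x4, takes a point from camera to world coordinates); the wrist camera has in their place "tool_from_camera" (4x4, takes a point from camera to tool coordinates, whose origin is the TCP and whose axes are the flange's). Camera axes: x right, y up, looking along -z (the intrinsics and any distortion apply to the point x, -y, -z); pixel columns grow to the right and rows downward; lengths in mm; the calibration is good to about 2 mm. A picture is of the moment at which its call begins: read the wrist's pose just before it. camera_params takes no time and is no camera call.
A pose or a line that the arm cannot do raises env.IKError and nothing moves.
- workorder.sign_off(): hands the job in; it is judged then, once.
The state is a dict: "time_s": time; "qpos": joint angles; "dq": joint speeds; "tau": joint torques, N m; "tool_pos": TCP position; "orientation": TCP orientation; "force": force on the tool from outside, world axes, zero at the start; "wrist_torque": the same for the moment, N m; "width": finger opening in mm; "grip_force": force on a finger pad.
Only numpy, scipy, OpenCV 4.12 (cv2) and the standard library are available. Lean on these libraries where they do the work, as an engineer would, in place of code of your own. Each camera call takes 0.05 s, during which the arm holds its last target. There are 200 camera calls.

### The job

The green paint needs shaking. Stand the green pot upright on the deck of the paint shaker and push it along the fence, under the raised clamp, until it touches both the fence and the stop; then press in the brass snap button so that the telescoping mast drops out of its hole, and push the mast down until the button snaps out in the next hole and the clamp holds the pot. Leave the other three pots and the glue bottle where they stand.

Things in the scene. Friction and masses are not known exactly. Their poses are not given: they have to be found in the camera images.
- paint_green: The pot to be shaken: hobby paint pot, 31 mm across and 30 mm high, standing upright (body 31 mm across up to 22 mm, lid 28.6 mm across above that); 0.02 to 0.05 kg. Origin: centre of its underside; z up. All dark green, green lid, white label patch.
- paint_red: Bystander: hobby paint pot, 31 mm across and 30 mm high, standing upright (body 31 mm across up to 22 mm, lid 28.6 mm across above that); 0.02 to 0.05 kg. Origin: centre of its underside; z up. Red with a white lid.
- paint_grey: Bystander: hobby paint pot, 31 mm across and 30 mm high, standing upright (body 31 mm across up to 22 mm, lid 28.6 mm across above that); 0.02 to 0.05 kg. Origin: centre of its underside; z up. Grey with a white lid.
- paint_rust: Bystander: hobby paint pot, 31 mm across and 30 mm high, standing upright (body 31 mm across up to 22 mm, lid 28.6 mm across above that); 0.02 to 0.05 kg. Origin: centre of its underside; z up. Rust brown, brown lid.
- glue_bottle: Bystander: upright white glue bottle, 37 mm across up to 69 mm high, then an orange nozzle 17 mm across up to 105 mm. Origin: centre of its underside.
- board: Plywood work board, fixed, bridging the tracks; the shaker, pots and bottle stand on its top, z = 0.030. It spans x 0.406 to 0.640, y -0.415 to 0.26. Origin: its centre at z = 0.
- shaker: Paint shaker, fixed, on the board. Blue motor base, x -50 to 50, y -115 to 95 mm from the origin (on its underside), flat deck with black mat 36 mm above it, open at the -y end. Mast at x = 0, y = 70: fixed square outer tube, 26 mm wide, up to 92 mm above the deck, three round 14 mm holes in its front (-x) face, 78, 50 and 22 mm above the deck; a square inner tube slides in it.
- seat (a point): Point on the deck where the middle of the pot's underside is when the pot touches fence and stop: x = 0, y = 15, z = 36 mm in the shaker's frame, straight under the clamp. Has the shaker's axes.
- load (a point): A free point on the deck by the fence, clear of the clamp, where the pot can be set down before it is pushed: x = -8, y = -78, z = 36 mm in the shaker's frame (a pot centred here stands 8 mm off the fence). Has the shaker's axes; the push to the seat runs 93 mm along their +y.
- fence (a point): Foot of the aluminium fence: a straight wall 18 mm above the deck, 3 mm thick, along the shaker's y behind the pot; the pot's side bears on its -x face. The point lies at the middle of that face's foot (x = 15.5, y = -34.5, z = 36 mm in the shaker's frame); the wall reaches 71 mm to either side of it.
- stop (a point): Foot of the stop, the fence's short return at its +y end: wall 18 mm above the deck, 3 mm thick, whose face looks to -y; the pot is pushed against it. The point: x = 0, y = 30.5, z = 36 mm in the shaker's frame; the wall reaches 18 mm to either side in x.
- button_tip (a point): Tip of the brass domed snap button, 12 mm across, which pokes out of the mast's front face (x = -13 mm in the shaker's frame), faces -x and is pressed along +x. At the start it is in the middle hole: x = -18, y = 70, z = 86 mm in the shaker's frame. It moves with the inner tube. Has the shaker's axes.
- snap_button (a joint): Travel of the snap button, m: 0 sprung out through a hole (5 mm proud of the tube's face), 0.005 pressed flush, 0.0065 while it slides under the tube wall between holes. The spring takes 1.2 N to start, 2.7 N at flush. A fingertip pressing it is stopped by the rigid tube face.
- mast (a joint): Inner tube's travel, m: 0 at the start (button in the middle hole), grows downward, 0.028 in the next (lowest) hole. It weighs 0.69 kg with arm and clamp and sinks by itself, near 0.1 m/s, once the button is flush. Over a seated pot it stops near 0.020, foot on the lid; some 8 N more on top takes it to 0.028, where the button snaps out and locks it (1 mm play).
- next_hole (a point): Centre of the lowest hole, on the outer tube's front face (x = -13, y = 70, z = 58 mm in the shaker's frame), 28 mm below the hole in which the button starts.
- cap_top (a point): Top centre of the round push cap, 26 mm across, on top of the mast, on its axis: at the start 186 mm above the shaker's origin, highest point of the shaker; 28 mm lower in the next hole. The black arm's top is 10 mm lower; the arm, 30 mm wide and 16 mm thick, runs from the mast over the seat to y = 0.5 mm in the shaker's frame.
- clamp_foot: Orange rubber clamp foot, 23 mm across, on a sprung rod hanging from the arm straight over the seat. Origin: centre of its underside, at the start 49 mm above the deck, 19 mm above the lid of a seated pot. It gives upward 13 mm against a spring (7 N preload, 700 N/m), so in the next hole it holds a pot with about 13 N.

How it is judged:
By the outcome, as a careful person would: the job done as asked, in the order asked, and still so for the second after the job is handed in, with the robot touching nothing.
It also fails if it takes over 72 s, if anything falls off the work surface, if the arm or the gripper's body presses on something with over 40 N, if the wrist force passes 120 N, or if a joint passes its speed limit or range.

## Working session

There is one attempt and no reset: what is moved stays moved. The work goes in short steps, each a Python script; the robot and the scene stay as the last script left them, time stands still between calls to the robot, and variables do not carry over. Pictures are saved under pics/ and viewed, at most 12 in all, crops included, and the job is handed in when it is done.

```bash
mkdir -p pics; ls; python3 - <<'E'
from station import env, viewer
import cv2, numpy as np
np.set_printoptions(precision=4,suppress=True)
for n in("scene","side"):
    cv2.imwrite(f"pics/{n}0.png",viewer.camera(n)); print(n,viewer.camera_params(n))
print(viewer.camera_params("wrist")); print(env.read_state())
E
```

```text
pics
scene {'fx': 385.1190093296235, 'fy': 385.1190093296235, 'cx': 277.99374283867314, 'cy': 213.69818121423484, 'dist': array([-0.0506,  0.    ,  0.    ,  0.    ,  0.    ]), 'pose': array([[   0.5294,    0.5958,   -0.604 ,  -38.5425],
       [  -0.8482,    0.3843,   -0.3644, -374.3345],
       [   0.015 ,    0.7052,    0.7088,  819.117 ],
       [   0.    ,    0.    ,    0.    ,    1.    ]])}
side {'fx': 379.9684974414123, 'fy': 379.9684974414123, 'cx': 276.70363883626584, 'cy': 207.68228543339058, 'dist': array([-0.0005,  0.    ,  0.    ,  0.    ,  0.    ]), 'pose': array([[   0.7619,    0.4794,   -0.4354,  155.6772],
       [  -0.6476,    0.5702,   -0.5055, -487.861 ],
       [   0.0059,    0.6671,    0.7449,  781.465 ],
       [   0.    ,    0.    ,    0.    ,    1.    ]])}
{'fx': 334.8173630914385, 'fy': 334.8173630914385, 'cx': 280.551588614973, 'cy': 210.4191963580164, 'dist': array([0.0167, 0.    , 0.    , 0.    , 0.    ]), 'tool_from_camera': array([[ -0.0006,   0.9642,   0.2651,  73.158 ],
       [  1.    ,   0.0005,   0.0003,   1.2758],
       [  0.0002,   0.2651,  -0.9642, -81.8159],
       [  0.    ,   0.    ,   0.    ,   1.    ]])}
{'time_s': 0.1, 'qpos': array([ 1.186 ,  0.4238,  1.6306, -0.    ,  1.0886, -0.019 ]), 'dq': array([-0.001 , -0.0014, -0.0006,  0.0006,  0.0015, -0.0008]), 'tau': array([  0.0001, -54.5615, -27.4324,   0.0646,   0.0188,  -0.0001]), 'tool_pos': array([223.3769, 583.299 , 301.9804]), 'orientation': array([ 0.1819,  0.9833, -0.0007, -0.0001]), 'force': array([-0.0167,  0.3498,  0.5026]), 'wrist_torque': array([0.0388, 0.011 , 0.0511]), 'grip_force': 0.0, 'width': 87.89518248648412}
```

```bash
python3 -c "
import cv2
for n in('scene','side'):
    a=cv2.imread(f'pics/{n}0.png'); cv2.imwrite(f'pics/{n}0b.png',cv2.resize(a,(800,600),interpolation=cv2.INTER_CUBIC))"
```

```text
(no output)
```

View pics/scene0b.png

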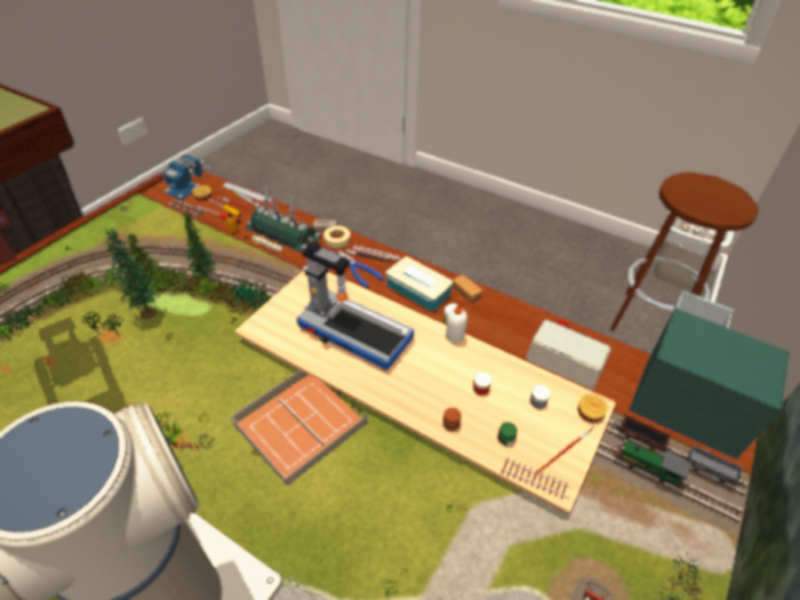

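View pics/side0b.png

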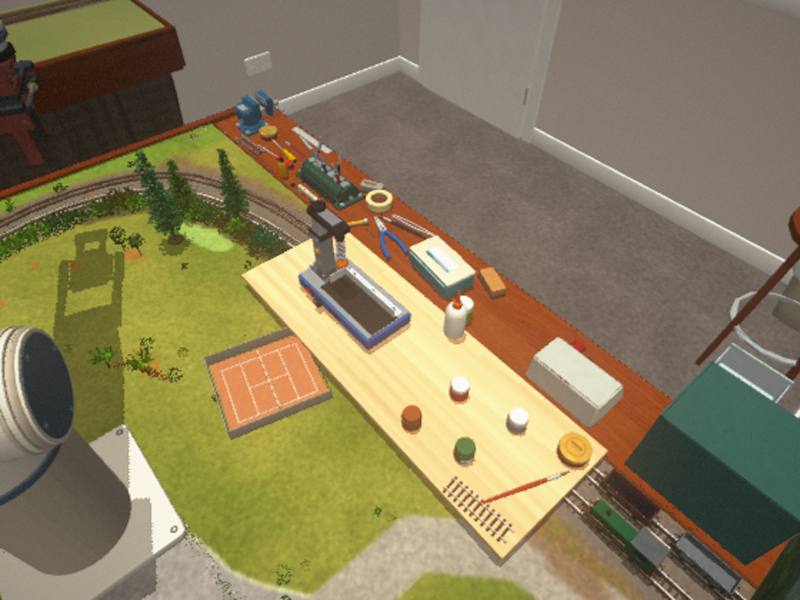

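```bash
cat > h.py <<'E'
from station import env, set_gripper, viewer, workorder
import cv2, numpy as np
from scipy.spatial.transform import Rotation as R
np.set_printoptions(precision=2,suppress=True)
def cam(n,st=None):
    p=viewer.camera_params(n); 
    if n=="wrist":
        T=np.eye(4);T[:3,:3]=R.from_quat(st["orientation"]).as_matrix();T[:3,3]=st["tool_pos"]
        P=T@p["tool_from_camera"]
    else: P=p["pose"]
    K=np.array([[p["fx"],0,p["cx"]],[0,p["fy"],p["cy"]],[0,0,1]])
    return K,p["dist"],P
def pix2z(c,uv,z):
    K,d,P=c; q=cv2.undistortPoints(np.array([[uv]],float),K,d)[0,0]
    r=P[:3,:3]@np.array([q[0],-q[1],-1]); return P[:3,3]+r*(z-P[2,3])/r[2]
def proj(c,X):
    K,d,P=c; X=(np.atleast_2d(X)-P[:3,3])@P[:3,:3]*[1,-1,-1]
    return cv2.projectPoints(X,np.zeros(3),np.zeros(3),K,d)[0][:,0]
def rot(d,x):  # tool z along d, tool x near x
    d=np.array(d,float);d/=np.linalg.norm(d); x=np.array(x,float); x-=d*(x@d); x/=np.linalg.norm(x)
    return R.from_matrix(np.c_[x,np.cross(d,x),d]).as_quat()
E
python3 - <<'E'
from h import *
for n,pts in dict(scene=dict(green=(508,429,58),red=(483,380,60),rust=(453,413,60),grey=(541,393,60),cap=(311,248,216),button=0),
  side=dict(green=(465,443,60),red=(460,382,60),rust=(412,410,60),grey=(517,413,60),cap=(317,206,216),L=(299,282,66),B=(369,346,66),Rr=(411,316,66))).items():
    c=cam(n)
    for k,v in pts.items():
        if v: print(n,k,pix2z(c,np.array(v[:2])*.7,v[2]))
a=cv2.imread('pics/side0.png')[125:255,190:310]; cv2.imwrite('pics/sh.png',cv2.resize(a,None,fx=4.6,fy=4.6,interpolation=cv2.INTER_CUBIC))
c=cam("side")
for x in((0,0,-1),):
  for yaw in (0,np.pi/2,np.pi,-np.pi/2):
    q=rot(x,(np.cos(yaw),np.sin(yaw),0))
    for p in((430,-330,330),(400,50,350)): print(yaw,p,env.ik(p,q))
E
```

```text
scene green [ 468.68 -281.23   58.  ]
scene red [ 534.41 -204.62   60.  ]
scene rust [ 446.98 -192.48   60.  ]
scene grey [ 562.55 -300.14   60.  ]
scene cap [512.96 134.08 216.  ]
side green [ 471.15 -278.12   60.  ]
side red [ 538.81 -200.1    60.  ]
side rust [ 448.49 -188.73   60.  ]
side grey [ 565.44 -294.11   60.  ]
side cap [517.27 130.94 216.  ]
side L [463.55 137.05  66.  ]
side B [470.84 -57.2   66.  ]
side Rr [565.7  -53.59  66.  ]
0 (430, -330, 330) [-0.68  0.27  1.79 -0.    1.08  0.89]
0 (400, 50, 350) [ 0.09  0.02  2.04 -0.    1.08  1.67]
1.5707963267948966 (430, -330, 330) [-0.68  0.27  1.79 -0.    1.08 -0.68]
1.5707963267948966 (400, 50, 350) [ 0.09  0.02  2.04 -0.    1.08  0.09]
3.141592653589793 (430, -330, 330) [-0.68  0.27  1.79 -0.    1.08 -2.25]
3.141592653589793 (400, 50, 350) [ 0.09  0.02  2.04 -0.    1.08 -1.48]
-1.5707963267948966 (430, -330, 330) [-0.68  0.27  1.79 -0.    1.08  2.47]
-1.5707963267948966 (400, 50, 350) None
```

View pics/sh.png

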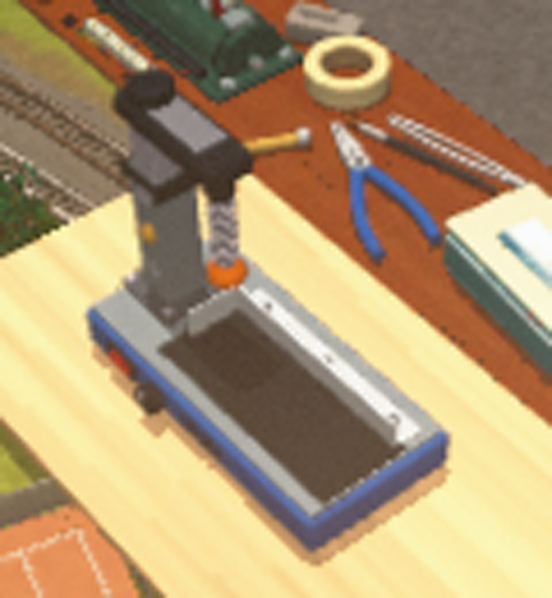

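```bash
python3 - <<'E'
from h import *
q=rot((0,0,-1),(1,0,0))
env.reach((535,10,380),q)
st=env.read_state(); im=viewer.camera("wrist"); print(st["time_s"],st["tool_pos"],st["orientation"]); np.savez("w1.npz",**st)
cv2.imwrite("pics/w1.png",im); cv2.imwrite("pics/w1b.png",cv2.resize(im,(800,600),interpolation=cv2.INTER_CUBIC))
E
```

```text
2.4417 [535.02  10.59 379.91] [ 1.  0. -0. -0.]
```

View pics/w1b.png

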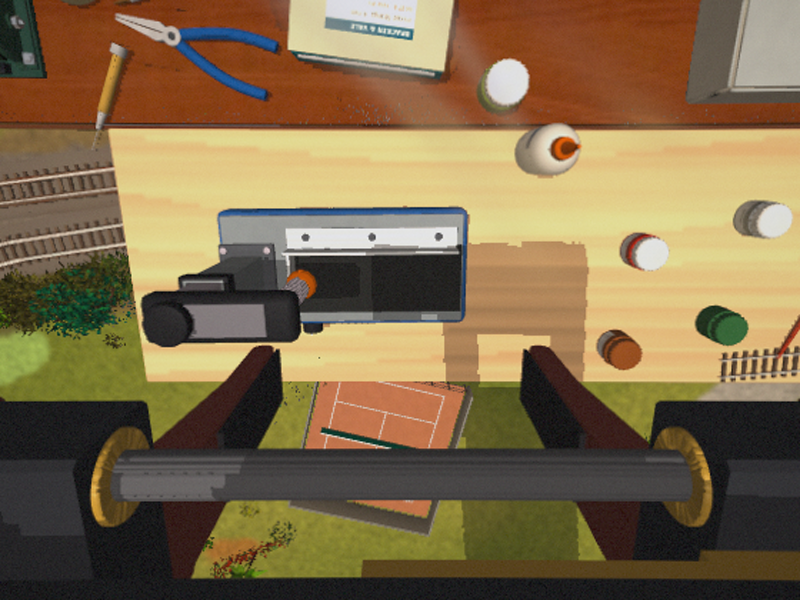

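```bash
python3 - <<'E'
from h import *
from scipy.optimize import least_squares
st=dict(np.load("w1.npz")); c=cam("wrist",st)
for k,v in dict(green=(731,326,60),greenfoot=(713,324,30),red=(653,252,60),rust=(625,352,60),grey=(774,219,60)).items(): print(k,pix2z(c,np.array(v[:2])*.7,v[2]))
L=np.array([(50,95,36),(50,-115,36),(-50,-115,36),(0,70,186),(15.5,-105.5,54),(15.5,30.5,54)],float)
U=np.array([(218,213),(467,209),(465,320),(168,320),(462,248),(290,251)])*.7
def X(p):return np.c_[L[:,:2]@np.array([[np.cos(p[2]),np.sin(p[2])],[-np.sin(p[2]),np.cos(p[2])]])+p[:2],L[:,2]+30]
f=lambda p:(proj(c,X(p))-U).ravel()
r=least_squares(f,(510,40,0),x_scale=(1,1,.01)); print(r.x,np.degrees(r.x[2]));print(f(r.x).reshape(-1,2))
for n in("scene","side"): print(n,proj(cam(n),X(r.x))/.7)
E
```

```text
green [ 473.72 -277.56   60.  ]
greenfoot [ 465.69 -282.13   30.  ]
red [ 539.29 -200.65   60.  ]
rust [ 449.09 -188.45   60.  ]
grey [ 566.56 -295.34   60.  ]
[527.65  68.78   0.01] 0.7409773321897657
[[-3.33 -3.7 ]
 [ 3.35 -3.01]
 [ 2.53  1.32]
 [-1.98  2.44]
 [-0.1   1.85]
 [ 0.73  1.18]]
scene [[325.91 284.15]
 [416.85 324.97]
 [388.57 360.4 ]
 [313.81 242.85]
 [403.25 328.03]
 [341.76 300.01]]
side [[340.23 246.7 ]
 [413.74 309.44]
 [369.03 339.54]
 [319.   201.38]
 [395.2  309.44]
 [345.93 266.29]]
```

```bash
python3 - <<'E'
from h import *
from scipy.optimize import least_squares
st=dict(np.load("w1.npz")); W=cam("wrist",st); S=cam("side")
obs=[(W,(50,95,36),(218,213),1),(W,(50,-115,36),(467,209),1),(W,(-50,-115,36),(465,320),1),(W,(0,70,186),(168,320),0),(W,(15.5,-105.5,54),(462,248),0),(W,(15.5,30.5,54),(290,251),0),
(S,(-50,95,36),(299.4,277.3),1),(S,(-50,-115,36),(367.7,341.6),1),(S,(50,-115,36),(410.3,314.6),1),(S,(0,70,186),(316.7,204),0),(S,(15.5,30.5,54),(346,267.1),0)]
def X(p,l,b):
    l=np.array(l,float); l[:2]-=np.sign(l[:2])*p[3]*b
    return np.r_[R.from_euler('z',p[2]).as_matrix()[:2,:2]@l[:2]+p[:2],l[2]+30]
def f(p):
    return np.concatenate([proj(c,X(p,l,b))[0]+(p[4:6] if c is S else p[6:8])-np.array(u)*.7 for c,l,u,b in obs]+[p[4:]*.5])
r=least_squares(f,(510,40,0,0,0,0,0,0),loss='soft_l1',x_scale=(1,1,.01,1,1,1,1,1)); print(r.x,np.degrees(r.x[2]));print(f(r.x).reshape(-1,2))
E
```

```text
[528.77  66.31   0.01   3.58  -1.47   2.35  -2.01   0.26] 0.5617872708753933
[[ 0.25 -1.56]
 [ 0.44 -0.25]
 [-0.4  -1.73]
 [-0.98  1.04]
 [ 0.13  1.41]
 [ 0.87  0.38]
 [-0.32 -1.82]
 [ 0.55 -0.37]
 [-0.17 -0.92]
 [ 1.21  0.78]
 [-0.55  2.09]
 [-0.73  1.17]
 [-1.01  0.13]]
```

```bash
python3 - <<'E'
from h import *
q=rot((0,0,-1),(1,0,0))
env.reach((471,-279,260),q); set_gripper(58); env.move_l((471,-279,213))
st=env.read_state(); im=viewer.camera("wrist"); c=cam("wrist",st); print(st["time_s"],st["tool_pos"])
h=cv2.cvtColor(im,cv2.COLOR_BGR2HSV); m=cv2.inRange(h,(50,90,30),(90,255,255)); 
n,_,s,ce=cv2.connectedComponentsWithStats(m)
for i in np.argsort(-s[1:,4])[:3]+1: print(s[i],ce[i],pix2z(c,ce[i],50))
print(proj(c,[[471,-279,60],[471,-279,30]]))
cv2.imwrite("pics/w2.png",im)
E
```

```text
4.825 [ 470.97 -279.04  212.9 ]
[ 264  194   39   45 1343] [282.73 216.73] [ 470.73 -279.17   50.  ]
[ 512   87   48   32 1054] [540.32 102.79] [ 552.53 -456.5    50.  ]
[516 115   4   3   8] [517.38 116.38] [ 543.65 -442.67   50.  ]
[[282.59 220.26]
 [282.38 209.48]]
```

View pics/w2.png

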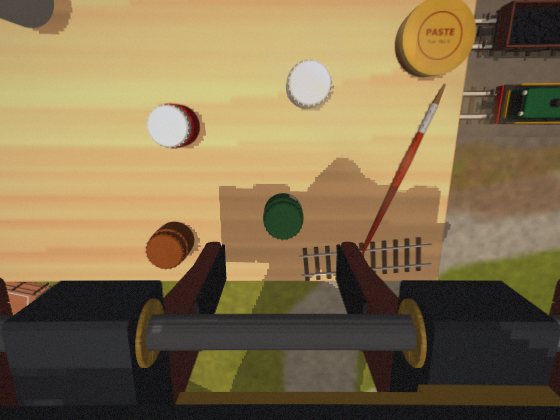

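```bash
python3 - <<'E'
from h import *
q=rot((0,0,-1),(1,0,0))
print(env.move_l((471,-279,113.5),f_stop=15)); set_gripper(20); print(env.read_state()["width"])
env.move_l((471,-279,260),rate=250); env.move_l((524,-60,260),rate=300); env.move_l((524,-60,225))
st=env.read_state(); im=viewer.camera("wrist"); c=cam("wrist",st); print(st["time_s"],st["tool_pos"],st["width"]); np.savez("w3.npz",**st)
cv2.imwrite("pics/w3.png",im); cv2.imwrite("pics/w3b.png",cv2.resize(im,(800,600),interpolation=cv2.INTER_CUBIC))
E
```

```text
False
30.298999935867702
8.2583 [523.51 -61.09 224.61] 30.308366833708053
```

View pics/w3b.png

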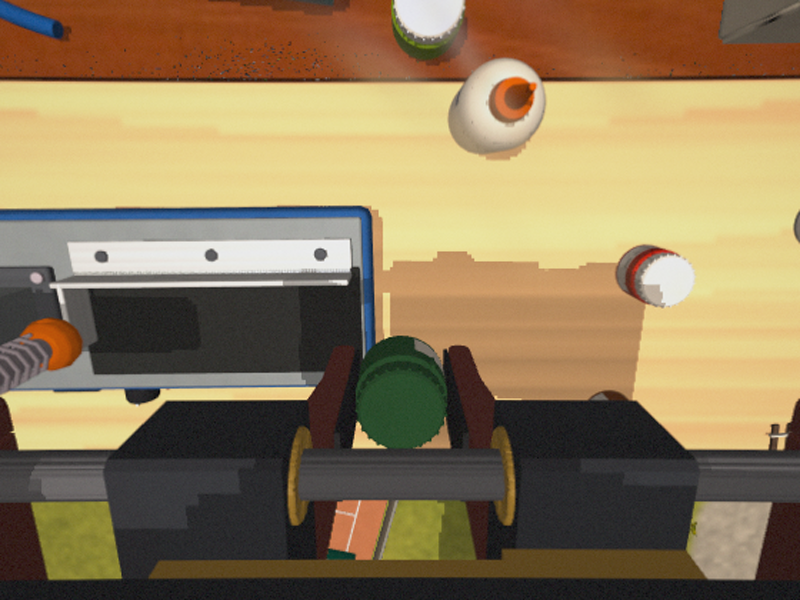

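```bash
python3 - <<'E'
from h import *
st=dict(np.load("w3.npz")); c=cam("wrist",st)
for n,u,z in(("fence near end inner (15.5,-105.5)",(350,286),84),("fence inner (15.5,30)",(62,289),84),("corner TR (50-,-115)",(371,211),66),("end edge(,-115)",(374,345),66),("foot (0,15)",(57,347),115),("lower deck edge (-50,)",(200,387),66)):
    print(n,pix2z(c,np.array(u)*.7,z))
E
```

```text
fence near end inner (15.5,-105.5) [541.59 -35.36  84.  ]
fence inner (15.5,30) [540.39 101.35  84.  ]
corner TR (50-,-115) [575.39 -44.97  66.  ]
end edge(,-115) [504.68 -45.22  66.  ]
foot (0,15) [522.87  85.74 115.  ]
lower deck edge (-50,) [480.54  50.3   66.  ]
```

```bash
python3 - <<'E'
from h import *
env.move_l((518,-26,225)); 
print(env.move_l((518,-26,149.6),rate=80,f_stop=4)); s=env.read_state(); print(s["tool_pos"],s["force"])
p=s["tool_pos"]; print(env.move_l((532,-26,p[2]+.3),rate=15,f_stop=4)); s=env.read_state(); print(s["tool_pos"],s["force"],s["time_s"])
set_gripper(42); s=env.read_state(); p=s["tool_pos"]; print(p,s["width"])
env.move_l((p[0],p[1],235),rate=150)
# check IK of push and press poses
O=np.array([525.5,70,30]);Rz=R.from_euler('z',.5,degrees=True)
for t in(35,45,55):
  for yaw in(0,8):
    t_=np.radians(t);y_=np.radians(90-yaw+.5);h=np.array([np.cos(y_),np.sin(y_),0]);d=h*np.sin(t_)-[0,0,np.cos(t_)]
    for xs in(1,-1):
      q=rot(d,xs*h)
      for l in((-2,-135,46),(-2,-8,46)): print("push",t,yaw,xs,env.ik(O+Rz.apply(l)-80*d,q))
  d=np.array([np.sin(t_),0,-np.cos(t_)])
  for xs in (1,-1): print("press",t,xs,env.ik(O+Rz.apply((-40,70,86))-80*d,rot(d,(xs,0,0))))
E
```

```text
True
[517.31 -26.04 149.63] [0.71 0.51 2.48]
True
[517.42 -26.06 149.6 ] [-1.13  0.67  4.76] 9.8833
[517.15 -26.03 149.25] 42.16117600166414
push 35 0 1 [-0.45  0.65  1.83  0.63  1.06 -0.89]
push 35 0 1 [-0.24  0.62  1.92  0.76  0.94 -0.81]
push 35 0 -1 [-0.45  0.65  1.83  0.63  1.06  2.25]
push 35 0 -1 [-0.24  0.62  1.92  0.76  0.94  2.33]
push 35 8 1 [-0.47  0.63  1.88  0.7   0.99 -0.84]
push 35 8 1 [-0.25  0.59  1.97  0.85  0.86 -0.78]
push 35 8 -1 [-0.47  0.63  1.88  0.7   0.99  2.3 ]
push 35 8 -1 [-0.25  0.59  1.97  0.85  0.86  2.36]
press 35 1 [ 0.39  0.36  2.34  4.2   0.25 -2.29]
press 35 -1 [0.39 0.36 2.34 4.2  0.25 0.85]
push 45 0 1 [-0.51  0.73  1.78  0.72  1.2  -0.99]
push 45 0 1 [-0.31  0.69  1.9   0.87  1.07 -0.96]
push 45 0 -1 [-0.51  0.73  1.78  0.72  1.2   2.15]
push 45 0 -1 [-0.31  0.69  1.9   0.87  1.07  2.18]
push 45 8 1 [-0.54  0.71  1.85  0.8   1.12 -0.97]
push 45 8 1 [-0.33  0.67  1.96  0.98  0.99 -0.96]
push 45 8 -1 [-0.54  0.71  1.85  0.8   1.12  2.17]
push 45 8 -1 [-0.33  0.67  1.96  0.98  0.99  2.19]
press 45 1 [ 0.44  0.44  2.42  3.77  0.54 -1.81]
press 45 -1 [0.44 0.44 2.42 3.77 0.54 1.34]
push 55 0 1 [-0.56  0.81  1.74  0.79  1.34 -1.07]
push 55 0 1 [-0.37  0.77  1.86  0.95  1.21 -1.07]
push 55 0 -1 [-0.56  0.81  1.74  0.79  1.34  2.07]
push 55 0 -1 [-0.37  0.77  1.86  0.95  1.21  2.07]
push 55 8 1 [-0.59  0.79  1.81  0.88  1.26 -1.06]
push 55 8 1 [-0.39  0.75  1.94  1.06  1.13 -1.09]
push 55 8 -1 [-0.59  0.79  1.81  0.88  1.26  2.08]
push 55 8 -1 [-0.39  0.75  1.94  1.06  1.13  2.05]
press 55 1 [ 0.5   0.58  2.48  3.67  0.89 -1.62]
press 55 -1 [0.5  0.58 2.48 3.67 0.89 1.52]
```

```bash
cat >> h.py <<'E'
O=np.array([525.5,70,30]);Rz=R.from_euler('z',.5,degrees=True)
W=lambda *l:O+Rz.apply(l)
def tool(head,t,tip,xs=1):  # head deg in shaker frame from +x; returns TCP, quat
    a,t=np.radians(head+.5),np.radians(t);h=np.array([np.cos(a),np.sin(a),0]);d=h*np.sin(t)-[0,0,np.cos(t)]
    return W(*tip)-80*d,rot(d,xs*h)
E
python3 - <<'E'
from h import *
set_gripper(0)
p0=env.read_state()["tool_pos"]; env.move_l((p0[0],-120,235),rate=250)
p,q=tool(82,45,(-13,-145,90)); env.reach(p,q)
p,q=tool(82,45,(-13,-132,46)); env.move_l(p)
f0=env.read_state()["force"]
print(env.move_l(tool(82,45,(-3,-60,46))[0],rate=40,f_stop=10))
im=viewer.camera("side"); cv2.imwrite("pics/s3.png",im)
r=env.move_l(tool(82,45,(-1,-3,46))[0],rate=40,f_stop=8); s=env.read_state()
print(r,Rz.inv().apply(s["tool_pos"]-tool(82,45,(0,0,0))[0]),s["force"]-f0,s["time_s"])
a=im[150:250,190:310]; b=viewer.camera("side")[125:245,190:310]; w=viewer.camera("wrist")
cv2.imwrite("pics/w4.png",w);cv2.imwrite("pics/s4.png",np.hstack([cv2.resize(b,(400,400),interpolation=cv2.INTER_CUBIC),cv2.resize(w,(400,400))]))
E
```

```text
False
True [-2.09 -6.92 45.67] [-2.86 -5.14  1.32] 17.925
```

View pics/s4.png

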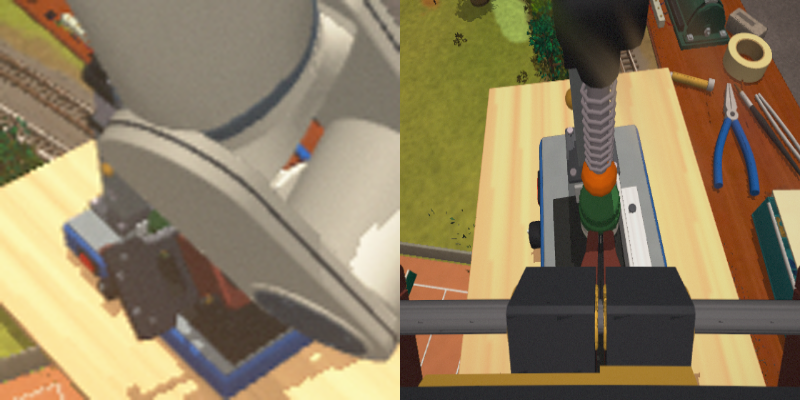

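```bash
python3 - <<'E'
from h import *
p,q=tool(82,45,(-4,-45,46)); env.move_l(p,rate=100)
p,q=tool(82,45,(-4,-75,90)); env.move_l(p,rate=150)
st=env.read_state(); im=viewer.camera("wrist"); c=cam("wrist",st); u=proj(c,[W(0,15,66),W(15.5,15,54)]); print(u,st["time_s"])
cv2.imwrite("pics/w5.png",im); x,y=u[0].astype(int); x=max(x,70);y=max(y,55)
env.reach((400,-60,400),rot((0,0,-1),(0,1,0)))
p,q=tool(0,50,(-70,70,200)); env.reach(p,q); print(env.read_state()["qpos"])
p,q=tool(0,50,(-48,70,80)); env.move_l(p,rate=150)
st=env.read_state(); np.savez("w6.npz",**st); c=cam("wrist",st); w=viewer.camera("wrist"); cv2.imwrite("pics/w6.png",w)
u=proj(c,[W(-18,70,86),W(-13,70,58)]); print(u,st["time_s"])
a,b=np.clip(u[0].astype(int),[80,60],[480,360])
cv2.imwrite("pics/m6.png",np.hstack([cv2.resize(im[y-55:y+55,x-70:x+70],(400,314),interpolation=cv2.INTER_CUBIC),cv2.resize(w[b-55:b+55,a-70:a+70],(400,314),interpolation=cv2.INTER_CUBIC)])); print(x,y,a,b)
E
```

```text
[[269.78 157.24]
 [290.77 165.06]] 19.0583
[ 0.52  0.09  2.46  4.24  0.43 -2.28]
[[283.04 208.3 ]
 [282.74 227.05]] 24.5583
269 157 283 208
```

View pics/m6.png

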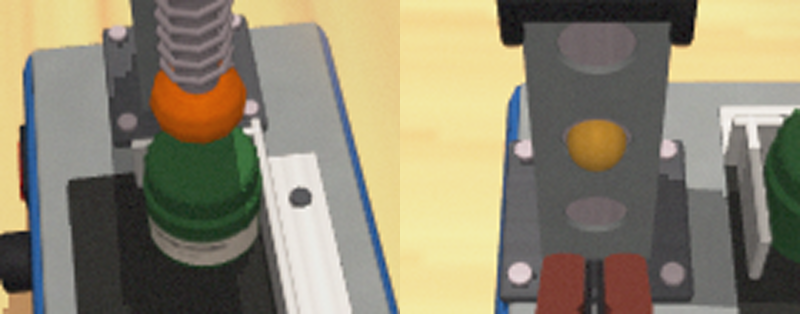

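```bash
python3 - <<'E'
from h import *
env.move_l(tool(0,50,(-36,70,78.3))[0],rate=60); f0=env.read_state()["force"]
r=env.move_l(tool(0,50,(-15,70,78.3))[0],rate=20,f_stop=9); s=env.read_state()
print(r,Rz.inv().apply(s["tool_pos"]-tool(0,50,(0,0,0))[0]),s["force"]-f0)
env.hold(.5); w=viewer.camera("wrist"); s=env.read_state(); print(s["force"]-f0,s["time_s"])
cv2.imwrite("pics/w7.png",w)
cv2.imwrite("pics/m7.png",np.vstack([np.hstack([cv2.resize(cv2.imread("pics/w6.png")[60:300,180:420],(400,400)),cv2.resize(w[60:300,180:420],(400,400))])]))
E
```

```text
True [-18.86  69.91  77.49] [-2.21  2.67  1.66]
[-1.53  0.6   0.04] 26.3667
```

View pics/m7.png

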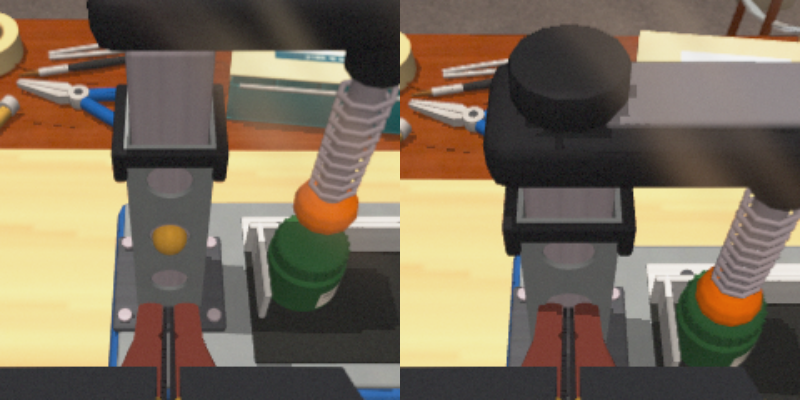

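```bash
python3 - <<'E'
from h import *
env.move_l(tool(0,50,(-50,70,80))[0],rate=80); env.move_l(tool(0,50,(-75,70,200))[0],rate=200)
q=rot((0,0,-1),(0,1,0)); c=W(0,70,0)
env.reach((430,100,400),q); env.reach((c[0],c[1],320),q); print(env.read_state()["time_s"])
env.move_l((c[0],c[1],283),rate=60); f0=env.read_state()["force"]
r=env.move_l((c[0],c[1],262),rate=15,f_stop=22); s=env.read_state(); print(r,s["tool_pos"],s["force"]-f0)
env.hold(.3); s=env.read_state(); print(s["tool_pos"],s["force"]-f0)
env.move_l((c[0],c[1],330),rate=120); env.reach((430,100,400),q)
p,q=tool(0,50,(-70,70,150)); env.reach(p,q)
w=viewer.camera("wrist"); print(env.read_state()["time_s"]); cv2.imwrite("pics/w8.png",cv2.resize(w,(800,600)))
E
```

```text
31.9833
True [525.01 140.06 266.64] [-3.33 -1.8  10.41]
[524.98 140.04 266.86] [-2.54 -1.36 10.17]
38.725
```

View pics/w8.png

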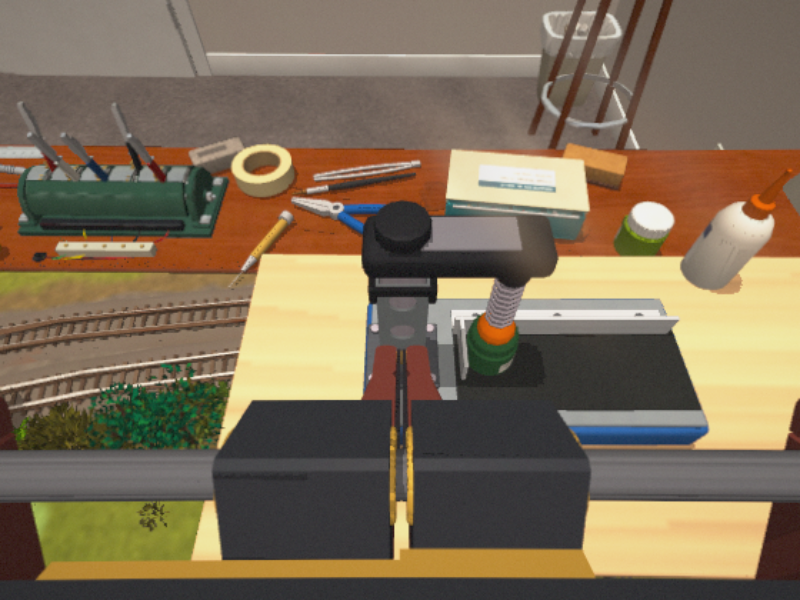

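```bash
python3 - <<'E'
from h import *
p,q=tool(0,50,(-75,20,150)); env.move_l(p,rate=150)
st=env.read_state(); c=cam("wrist",st); u=proj(c,[W(-18,70,58),W(0,70,158),W(0,15,66)]); print(u,st["time_s"])
w=viewer.camera("wrist"); a,b=np.clip(u[0].astype(int),[100,75],[460,345]); print(a,b)
cv2.imwrite("pics/w9.png",cv2.resize(w[b-75:b+75,a-100:a+100],(800,600),interpolation=cv2.INTER_CUBIC))
E
```

```text
[[222.47 248.79]
 [202.55 148.23]
 [287.36 225.57]] 39.2083
222 248
```

View pics/w9.png

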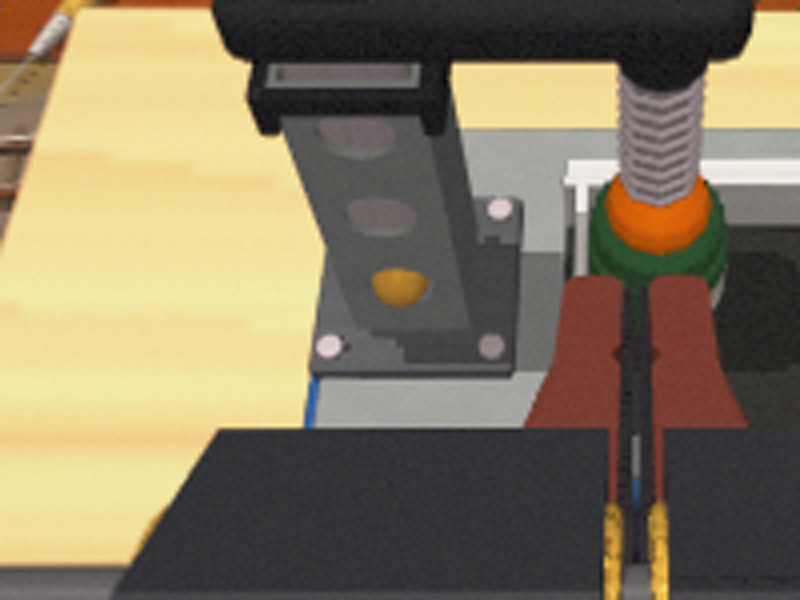

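The button has snapped out in the lowest hole (crop 400,287), and the clamp foot sits on the seated pot. The gripper is touching nothing, so I'm handing in.

```bash
python3 - <<'E'
from h import *
p=env.read_state()["tool_pos"]; env.move_l(p+[-30,0,60],rate=150); env.hold(.3); print(workorder.sign_off())
E
```

```text
the job is handed in; nothing more can be done
None
```

The green pot is on the shaker against fence and stop, clamped, with the snap button out in the lowest hole; I left the other pots and the glue bottle alone and handed the job in after about 40 s, with no verdict returned.

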